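Find the rocking canister cap and press it home

TASK

One of the four identical wooden canister caps on the counter is not seated. Press the caps with the fingertips near an edge, one after another, until you find the one that rocks, then press that one down over its middle until it sits fully home and level. Only press: do not lift or pull off any cap, leave the other things on the counter where they are, and finish clear of everything.

Things in the scene. Friction and masses are not known exactly. Their poses are not given: they have to be found in the camera images.
- lid_a: one of four identical square wooden caps, 90 x 90 mm, 0.12 to 0.2 kg, each over a white canister 80 mm square. Origin: centre of the flat top (a dark inlaid disc marks it), 50 to 75 mm above the counter. x, y along its sides, z up. Plate 7 mm; a skirt hangs 16 mm below it around the canister with 2 mm play. Canisters differ in height, so a cap's height does not tell if it is seated
- lid_b: a cap like lid_a, same origin and axes. Three of the four, it is not known which, rest on their rims all round and do not give. The other one stands 6 mm high, level, on a stiff post 12 mm across hidden under its middle
- lid_c: a cap like lid_a, same origin and axes. Any cap: if it is the loose one, a press of 2 to 5 N at 25 to 30 mm off its middle, towards any side, tips it by 0.1 to 0.18 rad (the finger sinks about 3 mm, the far side rises), and it falls back level when let go. A press more than 35 mm off the middle may tip even a seated cap
- lid_d: a cap like lid_a, same origin and axes. Any cap: if it is the loose one, a press over its middle of more than about 8 N (12 to 18 N is plenty) pushes the hidden post down by 6 mm until the cap meets its rim all round, and it stays there. A seated cap does not go down
- pinch_bowl: bystander, to be left alone: white bowl, 76 mm across, 35 mm tall; origin at its underside
- mug: bystander, to be left alone: white mug, 74 mm across, 85 mm tall, handle on its own +y side; origin at its underside
- pepper_mill: bystander, to be left alone: dark wooden pepper mill, 52 mm across, 118 mm tall; origin at its underside
- jar: bystander, to be left alone: amber glass jar, 60 mm across, 70 mm tall; origin at its underside
- oil_bottle: bystander, to be left alone: dark green oil bottle, 66 mm across, 250 mm tall; origin at its underside
- spoon: bystander, to be left alone: wooden spoon 190 mm long, 20 mm thick, lying on the counter beyond the canisters; origin at the middle of its length, at its underside, x towards the bowl
Not all that is in view belongs to the job. What is shaped like the lid_a but turquoise is not meant.

How it is judged (in metres and radians):
On the way:
1. the loose cap is rocked: pressed with the fingers near an edge, it tips by more than 0.06 rad (about 3.5 degrees) (((angle between lid_a's own z axis and vertical above 0.06 rad and contact force between the fingers and lid_a above 0.2 N) or (angle between lid_b's own z axis and vertical above 0.06 rad and contact force between the fingers and lid_b above 0.2 N) or (angle between lid_c's own z axis and vertical above 0.06 rad and contact force between the fingers and lid_c above 0.2 N) or (angle between lid_d's own z axis and vertical above 0.06 rad and contact force between the fingers and lid_d above 0.2 N))), for 0.04 s.
At the end, for the whole second after the job is handed in: The loose cap has gone down onto its rim (its top is more than 5 mm, of the 6 mm it stood high, from where it began); all four caps are on their canisters (none more than 9 mm from its start), level within 0.025 rad and at rest (distance of any of lid_a, lid_b, lid_c, lid_d from where it was at the start of the episode above 0.005 m and distance of each of lid_a, lid_b, lid_c, lid_d from where it was at the start of the episode below 0.009 m and angle between each of lid_a, lid_b, lid_c, lid_d's own z axis and vertical below 0.025 rad and linear speed of each of lid_a, lid_b, lid_c, lid_d below 0.01 m/s); the robot touches nothing.
It fails at once if a cap is lifted, carried or pulled off (more than 15 mm from its start, or tipped by more than 0.35 rad) (distance of any of lid_a, lid_b, lid_c, lid_d from where it was at the start of the episode above 0.015 m or angle between any of lid_a, lid_b, lid_c, lid_d's own z axis and vertical above 0.35 rad).
It fails at once if another thing on the counter is disturbed (moved more than 20 mm) (distance of any of pinch_bowl, mug, pepper_mill, jar, oil_bottle, spoon from where it was at the start of the episode above 0.02 m).
It also fails if it takes over 54 s, if anything falls off the work surface, if the arm or the gripper's body presses on something with over 40 N, if the wrist force passes 120 N, or if a joint passes its speed limit or range.

ROBOT

A 6-joint arm with a two-finger parallel gripper is mounted at the origin on the work surface. World frame = base frame: x ahead of the robot, y to its left, z up, the work surface at z = 0. Lengths are in m, angles in degrees, forces in N, time in s.
With the tool pointing down it reaches from about 0.35 to 0.875 m from the base axis. Payload 4.2 kg.
Tool frame: the origin (TCP) lies on the front face of the gripper's body, between the roots of the fingers; the fingertips stand 70 mm ahead of it and the grasp point (between the pads) lies 51 mm ahead of it; x points along the fingers, y is the direction in which the jaws open and shut, and the axes are right-handed (so a half turn about x gives the same grasp; the last joint's range is limited). The gripper opens to 87 mm and grips with 3 to 60 N. Pads are 19 mm wide; open, the fingers measure 117 mm over their backs; the gripper's body (75 mm by 190 mm) begins 51 mm behind the grasp point.
Start: joints at [-55.657, 22.042, 0.453, 0, -68.411, -14.817], TCP at [0.209, -0.589, 0.292] pointing down, gripper open.
Joint ranges: [-179.83, 179.83], [-69.29, 118.12], [-61.27, 80.66], [-181.25, 117.63], [-171.15, -9.14], [-177.46, 177.46]. Speed limits (degrees/s): [159.86, 159.86, 180, 180, 180, 180].

INTERFACE

Orientations are given as a 3x3 rotation matrix whose columns are the frame's x, y, z axes.
In Python, from station import r, viewer, spotter gives the robot as it stands.
- The arm moves only by the tool move_arm, never from a script. Its argument "series" is a list that holds one entry, the list of rows, each a list of 7 numbers: the turn, a rotation vector about the world's x, y, z scaled (see below), then the shift along the world's x, y, z scaled (see below), then the opening, from 0 (shut) to 1 (fully open). A call has 1 to 20 rows; each row shifts and turns the pose as measured when the row begins; what a row does not reach is not made up. The controller multiplies each number of a shift by 60 mm and each number of a turn by 8 degrees. A row lasts 1/8 s, in which the tool goes at most 62.5 mm and 10.7 degrees, less where a joint would pass 70% of its speed; a pose out of reach is approached as far as the arm can. A call with a number of a shift or a turn outside -1 to 1 is refused whole. A call with a gripper value outside its range is refused whole. The fingers move at their own pace and stop on an object; the grip force is fixed at half the most. Time passes only in rows, so rows that do not move let the fingers close. It gives the time, the measured TCP pose, the force and the opening at its end, in the units of the state.
- r.sense(): the state, without advancing time (a new reading comes with each control period).
- viewer.capture(name): name is "side" or "top" or "wrist"; returns (picture, depth): 420x560x3 uint8, red, green, blue; 420x560 float32, m along the optical axis (not along the pixel's ray), 0 where there is no reading.
- viewer.camera_params(name): a dict with "mtx" (3x3 intrinsics, pixels), "pose" (4x4, takes a point from camera to world coordinates). Camera axes: x right, y down, z forward; pixel columns grow to the right and rows downward; lengths in m; the calibration is good to about 2 mm. The wrist camera is an equidistant fisheye: a pixel r from the principal point sees the ray r / f radians off the axis. A picture is of the moment at which its call begins: read the wrist's pose just before it. camera_params takes no time and is no camera call; for the wrist camera it gives the pose at the moment of the call.
- r.finish_job(): hands the job in, once; it reports no verdict.
Trained networks look in the newest picture that a camera, given by its name, has taken for a name from the list of things; names that differ only in an ending like _2 or _b are one class to them, and where a whole thing is asked for, a point or a joint stands for the part that bears it (a point fixed in the world has none). Each returns a list of dicts, best first, with "conf" (0 to 1); they miss things now and then, are a little off and sometimes report something else, mostly with a low value. They report only what shows in the picture. A call takes as long as a camera call. They do not tell look-alikes from the thing itself.
- spotter.find_in(camera, name): "centre" ([column, row] in pixels, amid what is visible of it).
- spotter.trace(camera, name): "mask" (420x560 bool, what is visible of it) and "centre" ([column, row] in pixels, amid what is visible of it).
The state is a dict: "time_s": time; "joints": joint angles; "joint_velocities": joint speeds; "effort": joint torques, N m; "tcp_pos": TCP position; "ee_rot": TCP orientation; "wrist_force": force on the tool from outside, world axes, zero at the start; "moment": the same for the moment, N m; "gripper_width": opening from 0.0 (shut) to 1.0 (fully open).
Only numpy, scipy, OpenCV 4.12 (cv2) and the standard library are available. Lean on these libraries where they do the work, as an engineer would, in place of code of your own. Each camera call takes 0.05 s, during which the arm holds its last target.

## Working session

There is one attempt and no reset: what is moved stays moved. The work goes in short steps, Python scripts to look and compute and a tool call to move; the robot and the scene stay as the last step left them, time stands still between calls to the robot, and variables do not carry over. Pictures are saved under pics/ and viewed, and the job is handed in when it is done.

Besides the shell and the picture viewer there is one more tool, called as name(argument=value, ...), one argument or row to a line, values as JSON. move_arm: Moves the arm, as the interface text tells. Its arguments: {"type":"object","properties":{"series":{"type":"array","items":{"type":"array","items":{"type":"array","items":{"type":"number","minimum":-1,"maximum":1}}}}},"required":["series"]}

```bash
mkdir -p pics; ls; cat > h.py <<'E'
import numpy as np, cv2
from station import r, viewer, spotter
def cap(cam,name=None):
    p,d=viewer.capture(cam)
    if name: cv2.imwrite(f'pics/{name}.png',p[:,:,::-1])
    return p,d
def w(cam,u,v,z):
    c=viewer.camera_params(cam);K=np.array(c['mtx']);T=np.array(c['pose'])
    x=np.array([(u-K[0,2])/K[0,0],(v-K[1,2])/K[1,1],1])
    return T[:3,:3]@(x*z)+T[:3,3]
E
python3 - <<'E'
from h import *
print({k:np.round(v,3).tolist() if not isinstance(v,float) else v for k,v in r.sense().items()})
for c in('top','side'):
    p,d=cap(c,c+'0')
    pr=viewer.camera_params(c);print(np.round(pr['mtx'],1).tolist(),np.round(pr['pose'],3).tolist())
    for o in spotter.trace(c,'lid_a'):
        m=o['mask'].astype(bool);v,u=np.nonzero(m&(d>0)); 
        P=np.array([w(c,a,b,d[b,a]) for a,b in zip(u,v)])
        print(c,round(o['conf'],2),np.round(o['centre']),m.sum(),np.round(np.median(P,0),3),np.round(np.percentile(P,[2,98],axis=0),3).tolist())
E
```

```text
pics
{'time_s': 0.0, 'joints': [-55.657, 22.091, 0.381, -0.029, -68.413, -14.818], 'joint_velocities': [-0.034, -0.005, -0.132, 0.017, 0.071, -0.065], 'effort': [-0.001, -39.067, 18.741, 4.22, 0.011, -0.0], 'tcp_pos': [0.209, -0.589, 0.291], 'ee_rot': [[-0.001, -0.334, 0.943], [0.002, 0.943, 0.334], [-1.0, 0.002, -0.0]], 'wrist_force': [0.925, 0.281, -0.027], 'moment': [-0.02, -0.001, 0.069], 'gripper_width': 0.9980341845882507}
[[463.6, 0.0, 287.2], [0.0, 463.6, 207.6], [0.0, 0.0, 1.0]] [[-0.002, -0.996, 0.09, 0.424], [-1.0, 0.001, -0.013, -0.056], [0.012, -0.09, -0.996, 1.189], [0.0, 0.0, 0.0, 1.0]]
top 0.8 [215. 284.] 1343 [0.344 0.109 0.023] [[0.295, 0.059, 0.015], [0.393, 0.158, 0.027]]
top 0.77 [377. 228.] 1370 [ 0.466 -0.286  0.067] [[0.42, -0.333, 0.057], [0.514, -0.238, 0.072]]Traceback (most recent call last):
  File "<stdin>", line 8, in <module>
  File "h.py", line 8, in w
    c=viewer.camera_params(cam);K=np.array(c['mtx']);T=np.array(c['pose'])
ValueError: time passes only in moves, steps and waits
```

```bash
cat > h.py <<'E'
import numpy as np, cv2
from station import r, viewer, spotter
C={}
def cap(cam,name=None):
    p,d=viewer.capture(cam)
    if name: cv2.imwrite(f'pics/{name}.png',p[:,:,::-1])
    return p,d
def w(cam,u,v,z):
    if cam not in C: C[cam]=viewer.camera_params(cam)
    c=C[cam];K=np.array(c['mtx']);T=np.array(c['pose'])
    u=np.asarray(u,float);v=np.asarray(v,float)
    x=np.stack([(u-K[0,2])/K[0,0]*z,(v-K[1,2])/K[1,1]*z,z+0*u],-1)
    return x@T[:3,:3].T+T[:3,3]
E
python3 - <<'E'
from h import *
for c in('top','side'):
    p,d=cap(c,c+'1')
    for o in spotter.trace(c,'lid_a'):
        m=o['mask'].astype(bool);v,u=np.nonzero(m&(d>0)); 
        P=w(c,u,v,d[v,u])
        print(c,round(o['conf'],2),np.round(o['centre']),m.sum(),np.round(np.median(P,0),3),np.round(np.percentile(P,[2,98],axis=0),3).tolist())
        if c=='top': print(cv2.minAreaRect(P[:,:2].astype(np.float32)*1000))
E
```

```text
top 0.95 [292. 175.] 1290 [ 0.609 -0.075  0.062] [[0.564, -0.117, 0.057], [0.654, -0.031, 0.067]]
((610.2955932617188, -74.48036193847656), (89.90432739257812, 88.17265319824219), 12.30721664428711)
top 0.91 [225. 217.] 1386 [0.508 0.078 0.06 ] [[0.462, 0.032, 0.055], [0.554, 0.125, 0.065]]
((509.7631530761719, 84.14175415039062), (101.84464263916016, 90.0360336303711), 77.40851593017578)
top 0.85 [376. 230.] 1421 [ 0.468 -0.286  0.067] [[0.42, -0.336, 0.057], [0.516, -0.238, 0.072]]
((471.4048156738281, -295.68145751953125), (90.83360290527344, 108.8456039428711), 20.11043930053711)
top 0.74 [356. 291.] 1389 [ 0.318 -0.242  0.023] [[0.267, -0.292, 0.003], [0.37, -0.192, 0.027]]
((315.9001159667969, -245.582275390625), (96.98190307617188, 93.89190673828125), 30.838214874267578)
top 0.63 [138. 203.] 1464 [0.532 0.29  0.067] [[0.485, 0.243, 0.05], [0.581, 0.339, 0.071]]
((536.049560546875, 296.758056640625), (101.45343780517578, 93.09044647216797), 71.50084686279297)
top 0.58 [217. 284.] 1325 [0.345 0.108 0.023] [[0.295, 0.058, 0.016], [0.396, 0.157, 0.027]]
((344.8916320800781, 108.13150024414062), (89.58248138427734, 89.12744903564453), 56.59790802001953)
side 0.96 [241. 213.] 886 [ 0.607 -0.053  0.063] [[0.562, -0.117, 0.043], [0.653, -0.024, 0.066]]
side 0.92 [348. 202.] 694 [ 0.32  -0.225  0.024] [[0.265, -0.286, 0.003], [0.371, -0.184, 0.027]]
side 0.82 [277. 249.] 1362 [0.507 0.097 0.061] [[0.459, 0.035, 0.038], [0.557, 0.131, 0.063]]
side 0.8 [293. 180.] 656 [ 0.467 -0.265  0.068] [[0.415, -0.44, 0.003], [0.519, -0.232, 0.071]]
side 0.78 [248. 320.] 2475 [0.531 0.307 0.068] [[0.483, 0.248, 0.047], [0.583, 0.347, 0.07]]
side 0.63 [346. 278.] 1476 [0.345 0.123 0.023] [[0.291, 0.063, 0.003], [0.399, 0.168, 0.026]]
```

View pics/top0.png

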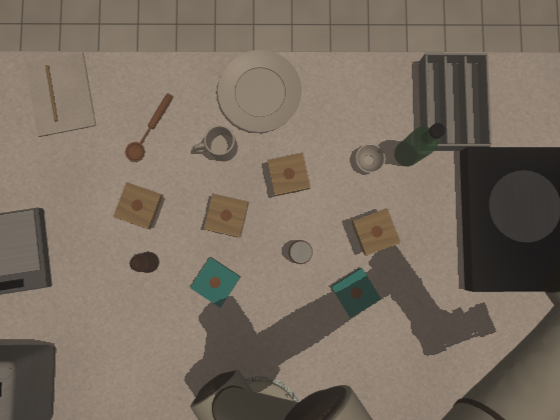

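View pics/side1.png

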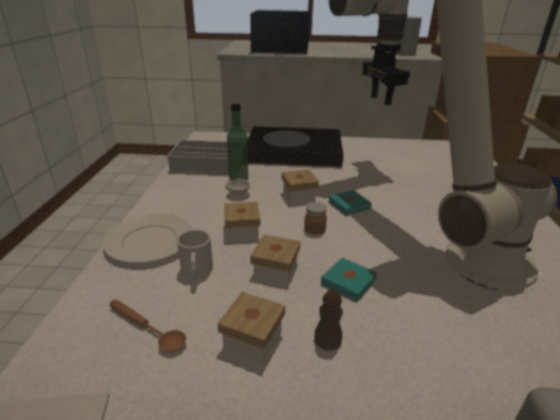

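Candidates: wood caps at top-pixels (138,205), (226,215), (289,174), (376,231) fit. The turquoise ones at (215,282) and (356,292) are look-alikes and not meant. I'll refine poses and confirm in an enlarged crop.

```bash
python3 - <<'E'
from h import *
p,d=cap('top')
hs=cv2.cvtColor(p,cv2.COLOR_RGB2HSV)
tiles=[]
for n,(u0,v0) in zip('1234',[(376,231),(289,174),(226,215),(138,205)]):
    s=np.zeros(d.shape,bool);s[v0-34:v0+34,u0-34:u0+34]=1
    v,u=np.nonzero(s&(d>0));P=w('top',u,v,d[v,u])
    z0=np.median(w('top',*[a.ravel() for a in np.meshgrid(range(u0-4,u0+5),range(v0-4,v0+5))],d[v0-4:v0+5,u0-4:u0+5].ravel())[:,2])
    k=abs(P[:,2]-z0)<.007
    m=np.zeros(d.shape,np.uint8);m[v[k],u[k]]=1
    _,l,st,_=cv2.connectedComponentsWithStats(m);m=l==1+np.argmax(st[1:,4])
    v,u=np.nonzero(m);P=w('top',u,v,np.full(len(u),0.)+d[v,u])
    A=np.c_[P[:,:2],np.ones(len(P))];c=np.linalg.lstsq(A,P[:,2],rcond=None)[0]
    q=cv2.minAreaRect(P[:,:2].astype(np.float32)*1000)
    print(n,'z',round(z0,4),'mean',P.mean(0).round(4),'rect',np.round(q[0],1),np.round(q[1],1),round(q[2],1),'slope',c[:2].round(3))
    tiles.append(cv2.resize(p[v0-34:v0+34,u0-34:u0+34,::-1],None,fx=4,fy=4,interpolation=cv2.INTER_CUBIC))
cv2.imwrite('pics/crop.png',np.vstack([np.hstack(tiles[:2]),np.hstack(tiles[2:])]))
for o in ['jar','pinch_bowl','mug','pepper_mill','oil_bottle','spoon']:
    for q in spotter.find_in('top',o)[:2]:
        a=q['centre'];i=int(a[0]),int(a[1]);print(o,round(q['conf'],2),np.round(a),w('top',a[0],a[1],d[i[1],i[0]]).round(3))
E
```

```text
1 z 0.0685 mean [ 0.4676 -0.2871  0.0673] rect [ 468.  -287.2] [89.9 90.9] 20.6 slope [-0.001 -0.001]
2 z 0.0629 mean [ 0.6101 -0.0747  0.0625] rect [610.5 -74.7] [90.4 90. ] 11.6 slope [-0.002  0.004]
3 z 0.0609 mean [0.5083 0.0786 0.0603] rect [508.6  78.4] [89.9 89.9] 77.3 slope [ 0.001 -0.003]
4 z 0.0673 mean [0.5322 0.2924 0.0672] rect [532.4 293.1] [92. 90.] 71.4 slope [0.    0.002]
jar 0.6 [290. 174.] [ 0.608 -0.079  0.063]
pinch_bowl 0.57 [368. 156.] [ 0.666 -0.281  0.003]
mug 0.91 [220. 144.] [0.697 0.101 0.002]
pepper_mill 0.77 [145. 263.] [0.393 0.26  0.102]
oil_bottle 0.89 [417. 146.] [ 0.656 -0.362  0.166]
spoon 0.91 [145. 136.] [0.715 0.294 0.012]
```

View pics/crop.png

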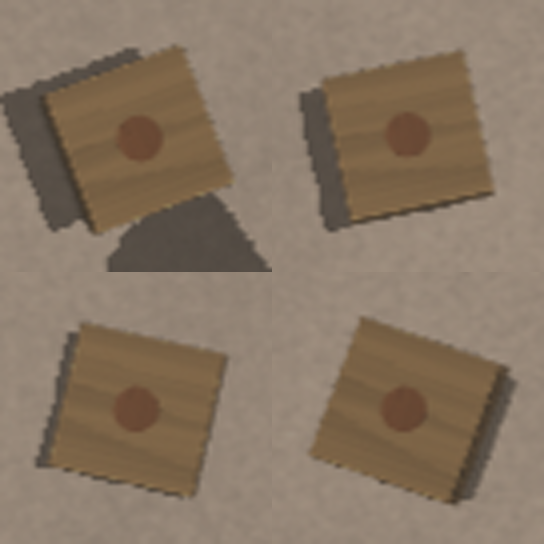

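All four are plain wood with a dark disc, which matches the description. The crop shows cap 1 (top left) to cap 4 (bottom right). I'll start with cap 1: shut the fingers and go above its near side.

move_arm(
  series=[
    [[0, 0, 0, 0.48, 0.61, -0.15, 0], [0, 0, 0, 0.48, 0.61, -0.2, 0], [0, 0, 0, 0.48, 0.61, -0.28, 0], [0, 0, 0, 0.48, 0.61, -0.28, 0], [0, 0, 0, 0.48, 0.61, -0.28, 0], [0, 0, 0, 0.48, 0.61, -0.28, 0], [0, 0, 0, 0.48, 0.61, -0.28, 0], [0, 0, 0, 0.48, 0.61, -0.28, 0], [0, 0, 0, 0, 0, 0, 0]],
  ],
)

```text
time_s: 1.78
tcp_pos: [0.4458, -0.2882, 0.1689]
ee_rot: [[0.005, -0.333, 0.943], [-0.006, 0.943, 0.333], [-1.0, -0.007, 0.003]]
wrist_force: [-0.3, -0.3, 0.4]
gripper_width: 0.062
```

move_arm(
  series=[
    [[0, 0, 0, -0.08, -0.14, -0.2, 0], [0, 0, 0, 0, 0, -0.15, 0], [0, 0, 0, 0, 0, 0, 0]],
  ],
)

```text
time_s: 2.15
tcp_pos: [0.4397, -0.2987, 0.1469]
ee_rot: [[0.005, -0.331, 0.944], [-0.006, 0.944, 0.331], [-1.0, -0.008, 0.003]]
wrist_force: [-0.1, 0.2, 0.5]
gripper_width: 0.005
```

```bash
python3 - <<'E'
from h import *
s=r.sense();print(s['tcp_pos'],s['wrist_force'],s['gripper_width'])
p,d=cap('side');cv2.imwrite('pics/s2.png',cv2.resize(p[90:270,200:400,::-1],None,fx=3,fy=3,interpolation=cv2.INTER_CUBIC))
p,d=cap('wrist','w2')
E
```

```text
[ 0.43965533 -0.29871896  0.14690743] [-0.05194517  0.17452115  0.47540102] 0.005156203523416919
```

View pics/s2.png

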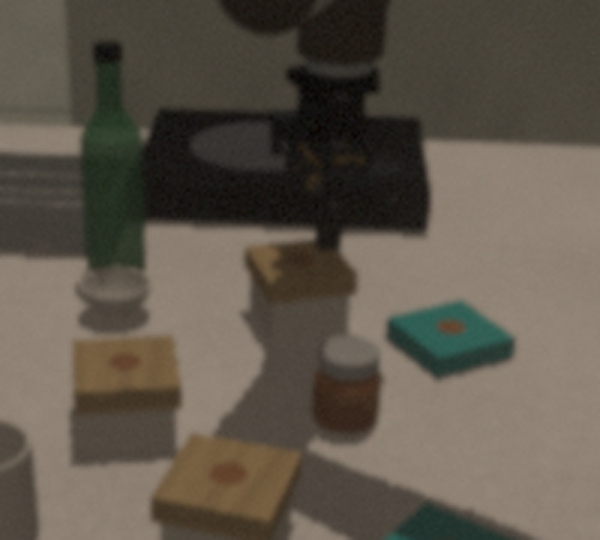

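View pics/w2.png

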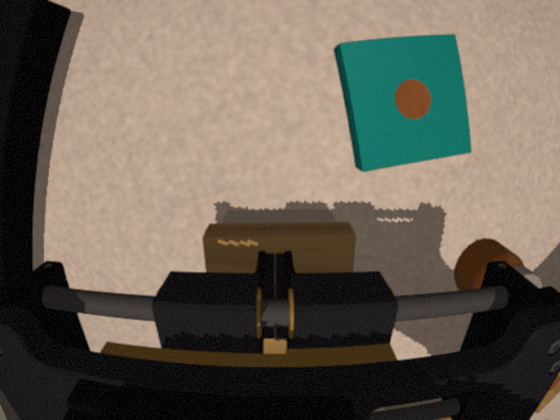

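The fingertips are over the near edge of cap 1, side crop about (330,240). Lowering gently.

move_arm(
  series=[
    [[0, 0, 0, 0, 0, -0.06, 0], [0, 0, 0, 0, 0, -0.05, 0], [0, 0, 0, 0, 0, 0, 0]],
  ],
)

```text
time_s: 2.62
tcp_pos: [0.4403, -0.2993, 0.1414]
ee_rot: [[0.008, -0.33, 0.944], [-0.008, 0.944, 0.33], [-1.0, -0.01, 0.005]]
wrist_force: [0.1, 0.4, -0.2]
gripper_width: 0.007
```

move_arm(
  series=[
    [[0, 0, 0, 0, 0, -0.04, 0], [0, 0, 0, 0, 0, -0.04, 0], [0, 0, 0, 0, 0, 0, 0]],
  ],
)

```text
time_s: 3.0
tcp_pos: [0.4406, -0.2992, 0.1377]
ee_rot: [[0.009, -0.331, 0.944], [-0.008, 0.943, 0.331], [-1.0, -0.011, 0.006]]
wrist_force: [-0.8, -0.2, -0.5]
gripper_width: 0.009
```

move_arm(
  series=[
    [[0, 0, 0, 0, 0, -0.04, 0], [0, 0, 0, 0, 0, -0.03, 0], [0, 0, 0, 0, 0, 0, 0]],
  ],
)

```text
time_s: 3.38
tcp_pos: [0.4409, -0.2991, 0.1379]
ee_rot: [[0.009, -0.334, 0.943], [-0.01, 0.943, 0.334], [-1.0, -0.012, 0.005]]
wrist_force: [0.3, 0.3, -0.1]
gripper_width: 0.007
```

move_arm(
  series=[
    [[0, 0, 0, 0, 0, -0.08, 0]],
  ],
)

```text
time_s: 3.5
tcp_pos: [0.4413, -0.2992, 0.1373]
ee_rot: [[0.008, -0.336, 0.942], [-0.011, 0.942, 0.336], [-1.0, -0.013, 0.004]]
wrist_force: [-10.4, 14.6, 49.2]
gripper_width: 0.003
```

Cap 1 takes 49 N at 30 mm off its middle and doesn't give, so it is seated. Next is cap 2.

move_arm(
  series=[
    [[0, 0, 0, 0, 0, 0.2, 0], [0, 0, 0, 0, 0, 0.4, 0], [0.08, 0.06, 0, 0.46, 0.7, 0, 0], [0, 0, 0, 0.46, 0.7, 0, 0], [0, 0, 0, 0.46, 0.7, 0, 0], [0, 0, 0, 0.46, 0.7, 0, 0], [0, 0, 0, 0.46, 0.7, -0.1, 0], [0, 0, 0, 0, 0, 0, 0], [0, 0, 0, 0, 0, 0, 0]],
  ],
)

```text
time_s: 4.62
tcp_pos: [0.5831, -0.0827, 0.165]
ee_rot: [[0.001, -0.333, 0.943], [0.0, 0.943, 0.333], [-1.0, -0.0, 0.001]]
wrist_force: [0.2, -0.3, 0.6]
gripper_width: 0.004
```

```bash
python3 - <<'E'
from h import *
p,d=cap('top','t3')
q,_=cap('side');a=cv2.resize(p[100:310,60:440,::-1],(760,420));cv2.imwrite('pics/t3.png',a)
E
```

```text
(no output)
```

View pics/t3.png

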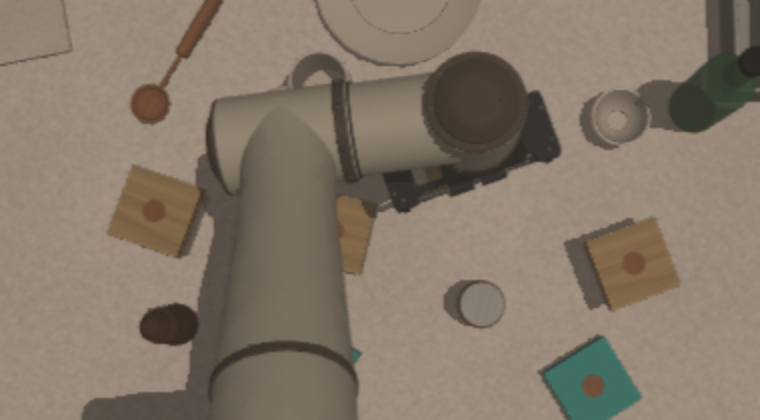

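The gripper hides cap 2 from above, and cap 1 at (633,263) is undisturbed. The measured TCP is 28 mm off cap 2's middle, so I'll lower.

move_arm(
  series=[
    [[0, 0, 0, 0, 0, -0.3, 0], [0, 0, 0, 0, 0, -0.12, 0], [0, 0, 0, 0, 0, -0.06, 0], [0, 0, 0, 0, 0, 0, 0]],
  ],
)

```text
time_s: 5.22
tcp_pos: [0.5819, -0.0867, 0.1372]
ee_rot: [[0.003, -0.328, 0.945], [0.0, 0.945, 0.328], [-1.0, -0.001, 0.003]]
wrist_force: [-0.1, 0.3, 0.0]
gripper_width: 0.005
```

move_arm(
  series=[
    [[0, 0, 0, 0.03, 0.04, -0.07, 0], [0, 0, 0, 0, 0, -0.05, 0]],
  ],
)

```text
time_s: 5.48
tcp_pos: [0.5844, -0.0842, 0.1327]
ee_rot: [[0.005, -0.329, 0.944], [-0.001, 0.944, 0.329], [-1.0, -0.002, 0.004]]
wrist_force: [-6.2, 4.3, 20.6]
gripper_width: 0.006
```

move_arm(
  series=[
    [[0, 0, 0, 0, 0, -0.06, 0]],
  ],
)

```text
time_s: 5.6
tcp_pos: [0.5844, -0.084, 0.1327]
ee_rot: [[0.004, -0.33, 0.944], [-0.002, 0.944, 0.33], [-1.0, -0.003, 0.004]]
wrist_force: [-9.2, 2.6, 24.8]
gripper_width: 0.007
```

Cap 2 takes 25 N and doesn't give. On to cap 3.

move_arm(
  series=[
    [[0, 0, 0, 0, 0, 0.2, 0], [0, 0, 0, 0, 0, 0.35, 0], [0, 0.03, 0, -0.41, 0.62, 0, 0], [0, 0, 0, -0.41, 0.62, 0, 0], [0, 0, 0, -0.41, 0.62, 0, 0], [0, 0, 0, -0.41, 0.62, -0.1, 0], [0, 0, 0, 0, 0, -0.2, 0], [0, 0, 0, 0, 0, -0.1, 0], [0, 0, 0, 0, 0, 0, 0]],
  ],
)

```text
time_s: 6.72
tcp_pos: [0.4872, 0.0697, 0.146]
ee_rot: [[0.012, -0.331, 0.944], [0.001, 0.944, 0.331], [-1.0, -0.003, 0.011]]
wrist_force: [0.3, 0.2, -0.7]
gripper_width: 0.004
```

move_arm(
  series=[
    [[0, 0.09, 0, -0.09, 0, -0.12, 0], [0, 0, 0, 0, 0, -0.06, 0], [0, 0, 0, 0, 0, 0, 0]],
  ],
)

```text
time_s: 7.1
tcp_pos: [0.4824, 0.0683, 0.1344]
ee_rot: [[-0.002, -0.328, 0.945], [0.001, 0.945, 0.328], [-1.0, 0.001, -0.001]]
wrist_force: [-0.2, 0.3, -0.3]
gripper_width: 0.001
```

move_arm(
  series=[
    [[0, 0, 0, 0, 0, -0.06, 0]],
  ],
)

```text
time_s: 7.22
tcp_pos: [0.4827, 0.0682, 0.1309]
ee_rot: [[-0.001, -0.328, 0.945], [0.001, 0.945, 0.328], [-1.0, 0.001, -0.0]]
wrist_force: [0.1, 0.5, -0.0]
gripper_width: 0.005
```

move_arm(
  series=[
    [[0, 0, 0, 0, 0, -0.05, 0]],
  ],
)

```text
time_s: 7.35
tcp_pos: [0.4827, 0.0681, 0.1281]
ee_rot: [[-0.001, -0.328, 0.945], [0.001, 0.945, 0.328], [-1.0, 0.001, -0.001]]
wrist_force: [-2.4, 1.1, 9.3]
gripper_width: 0.003
```

move_arm(
  series=[
    [[0, 0, 0, 0, 0, -0.04, 0]],
  ],
)

```text
time_s: 7.48
tcp_pos: [0.4829, 0.0682, 0.1266]
ee_rot: [[-0.001, -0.328, 0.945], [0.001, 0.945, 0.328], [-1.0, 0.001, -0.0]]
wrist_force: [-3.4, 0.3, 9.2]
gripper_width: 0.006
```

```bash
python3 - <<'E'
from h import *
print(r.sense()['wrist_force'],r.sense()['tcp_pos'])
p,d=cap('side');print(r.sense()['wrist_force'])
cv2.imwrite('pics/s4.png',cv2.resize(p[150:330,180:380,::-1],None,fx=3,fy=3,interpolation=cv2.INTER_CUBIC))
for o in spotter.trace('side','lid_a'):
    m=cv2.erode(o['mask'].astype(np.uint8),np.ones((3,3)))>0
    v,u=np.nonzero(m&(d>0));P=w('side',u,v,d[v,u]);z=np.median(P[:,2]);P=P[abs(P[:,2]-z)<.01]
    A=np.c_[P[:,:2]-P[:,:2].mean(0),np.ones(len(P))];c=np.linalg.lstsq(A,P[:,2],rcond=None)[0]
    print(round(o['conf'],2),np.round(o['centre']),np.round(P.mean(0),3),c[:2].round(3),len(P))
E
```

```text
[-3.37864598  0.29199975  9.15234572] [0.48291945 0.06819865 0.12657488]
[-2.72333923  0.12394608  6.821704  ]
0.96 [252. 318.] [0.531 0.302 0.067] [ 0.003 -0.026] 1970
0.87 [349. 202.] [ 0.317 -0.231  0.023] [ 0.001 -0.041] 515
0.86 [244. 215.] [ 0.607 -0.062  0.063] [ 0.012 -0.047] 632
0.74 [276. 253.] [0.511 0.095 0.058] [ 0.042 -0.034] 892
0.72 [347. 278.] [0.345 0.12  0.023] [-0.005 -0.034] 1139
0.46 [310. 182.] [ 0.429 -0.268  0.065] [-0.041 -0.166] 81
0.46 [328. 324.] [0.396 0.295 0.057] [0.082 0.858] 130
```

View pics/s4.png

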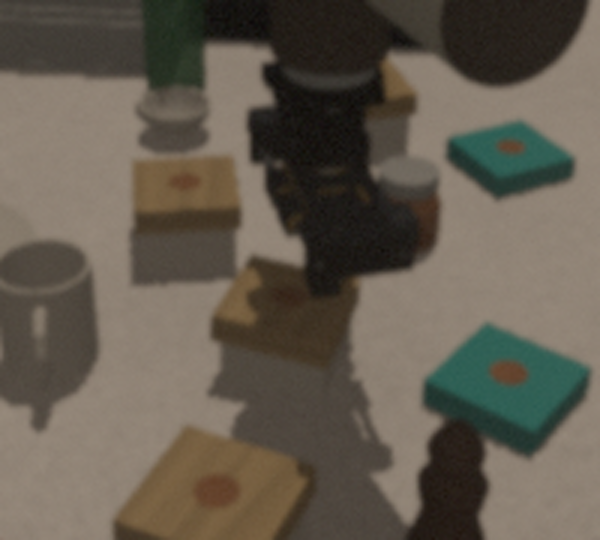

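Cap 3 at crop (285,310) gives way at low force and its far side is rising. I'll go slightly further for a clear tip.

move_arm(
  series=[
    [[0, 0, 0, 0, 0, -0.04, 0]],
  ],
)

```text
time_s: 7.7
tcp_pos: [0.4831, 0.0683, 0.1252]
ee_rot: [[0.0, -0.329, 0.944], [0.001, 0.944, 0.329], [-1.0, 0.001, 0.0]]
wrist_force: [-3.6, -0.1, 9.7]
gripper_width: 0.006
```

```bash
cat > t.py <<'E'
from h import *
import sys
print(r.sense()['wrist_force'],r.sense()['tcp_pos'])
p,d=cap('side')
if len(sys.argv)>1: cv2.imwrite('pics/%s.png'%sys.argv[1],cv2.resize(p[150:330,180:380,::-1],None,fx=3,fy=3,interpolation=cv2.INTER_CUBIC))
v,u=np.mgrid[225:290,240:315];v=v.ravel();u=u.ravel();k=d[v,u]>0;u=u[k];v=v[k];P=w('side',u,v,d[v,u])
L=P[:,:2]-[.5085,.0785];a=np.radians(-12.7);ex=np.array([np.cos(a),np.sin(a)]);ey=np.array([-ex[1],ex[0]])
k=(abs(L@ex)<.04)&(abs(L@ey)<.04)&(abs(P[:,2]-.06)<.012);P=P[k]
# robust plane
for _ in range(6):
    A=np.c_[P[:,:2]-[.5085,.0785],np.ones(len(P))];c=np.linalg.lstsq(A,P[:,2],rcond=None)[0]
    e=P[:,2]-A@c;k=abs(e)<max(.0025,1.5*np.std(e));P=P[k]
print('slope',c[:2].round(3),'z',c[2].round(4),len(P))
E
python3 t.py s5
```

```text
[-3.5959598  -0.14270919  9.73258716] [0.48308297 0.06828854 0.12520067]
slope [0.021 0.005] z 0.0566 644
```

View pics/s5.png

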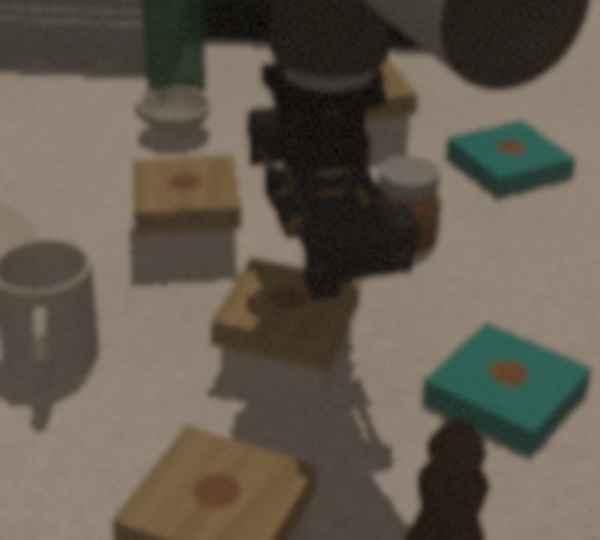

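The plane fit suggests the post may be going down rather than the cap tipping. I'll release and measure.

move_arm(
  series=[
    [[0, 0, 0, 0, 0, 0.2, 0], [0, 0, 0, 0, 0, 0.5, 0], [0, 0, 0, 0, 0, 0.3, 0], [0, 0, 0, -0.8, 0.2, 0.1, 0], [0, 0, 0, -0.8, 0.2, 0, 0], [0, 0, 0, 0, 0, 0, 0]],
  ],
)

```text
time_s: 8.5
tcp_pos: [0.386, 0.0932, 0.1957]
ee_rot: [[0.005, -0.328, 0.945], [0.004, 0.945, 0.328], [-1.0, 0.002, 0.006]]
wrist_force: [0.3, 0.6, 0.9]
gripper_width: 0.006
```

```bash
python3 t.py s6; python3 - <<'E'
from h import *
p,d=cap('top','t6')
for n,(u0,v0) in zip('1234',[(376,231),(289,174),(226,215),(138,205)]):
    g=[a.ravel() for a in np.mgrid[v0-6:v0+7,u0-6:u0+7]];print(n,np.median(w('top',g[1],g[0],d[g[0],g[1]])[:,2]).round(4))
E
```

```text
[0.2797869  0.63091921 0.88603932] [0.38603573 0.09320091 0.19573547]
slope [ 0.002 -0.002] z 0.0563 738
1 0.0677
2 0.0625
3 0.0553
4 0.0677
```

View pics/s6.png

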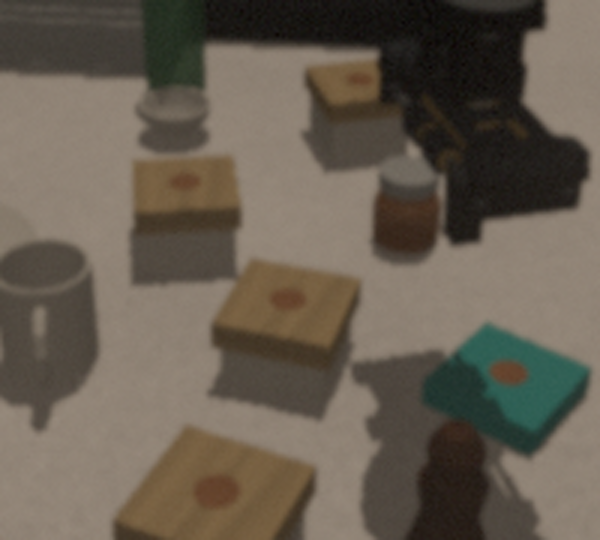

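View pics/t6.png

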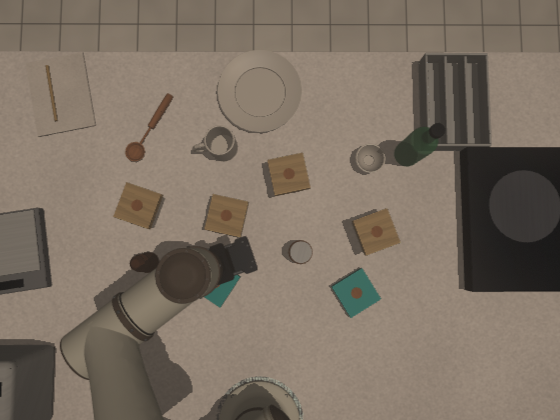

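The side crop and top depth show cap 3, crop (287,298), level again but about 5 mm lower (0.0605 to 0.0555). It tipped first, with the finger sinking about 3 mm, and then my edge press of about 9 N also drove the post most of the way. Now I'll press over its middle to seat it fully.

move_arm(
  series=[
    [[0, 0, 0, 0.66, -0.08, -0.1, 0], [0, 0, 0, 0.66, -0.08, -0.2, 0], [0, 0.04, 0, 0.66, -0.08, -0.3, 0], [0, 0, 0, 0, 0, -0.3, 0], [0, 0, 0, 0, 0, 0, 0], [0, 0, 0, 0, 0, 0, 0]],
  ],
)

```text
time_s: 9.35
tcp_pos: [0.5192, 0.0782, 0.1411]
ee_rot: [[0.008, -0.325, 0.946], [0.006, 0.946, 0.325], [-1.0, 0.003, 0.01]]
wrist_force: [-0.0, -0.1, 0.0]
gripper_width: 0.006
```

move_arm(
  series=[
    [[-0.04, 0.07, 0, -0.17, 0, -0.1, 0], [0, 0, 0, 0, 0, -0.08, 0], [0, 0, 0, 0, 0, 0, 0]],
  ],
)

```text
time_s: 9.72
tcp_pos: [0.5082, 0.0786, 0.1314]
ee_rot: [[0.0, -0.326, 0.945], [0.001, 0.945, 0.326], [-1.0, 0.001, 0.001]]
wrist_force: [-0.1, -0.1, 0.3]
gripper_width: 0.01
```

move_arm(
  series=[
    [[0, 0, 0, 0, 0, -0.06, 0], [0, 0, 0, 0, 0, -0.05, 0]],
  ],
)

```text
time_s: 9.98
tcp_pos: [0.5084, 0.0789, 0.1252]
ee_rot: [[0.002, -0.327, 0.945], [0.001, 0.945, 0.327], [-1.0, 0.001, 0.002]]
wrist_force: [-1.7, 0.5, 7.2]
gripper_width: 0.003
```

move_arm(
  series=[
    [[0, 0, 0, 0, 0, -0.04, 0]],
  ],
)

```text
time_s: 10.1
tcp_pos: [0.5085, 0.079, 0.1245]
ee_rot: [[0.002, -0.328, 0.945], [0.001, 0.945, 0.328], [-1.0, -0.0, 0.002]]
wrist_force: [-8.2, 1.7, 25.2]
gripper_width: 0.007
```

move_arm(
  series=[
    [[0, 0, 0, 0, 0, -0.04, 0]],
  ],
)

```text
time_s: 10.22
tcp_pos: [0.5085, 0.079, 0.1246]
ee_rot: [[0.002, -0.329, 0.944], [-0.0, 0.944, 0.329], [-1.0, -0.001, 0.001]]
wrist_force: [-8.0, 0.6, 22.4]
gripper_width: 0.008
```

move_arm(
  series=[
    [[0, 0, 0, 0, 0, 0.2, 0], [0, 0, 0, 0, 0, 0.5, 0], [0, 0, 0, 0, 0, 0.5, 0], [0, 0, 0, -0.8, 0.1, 0.3, 0], [0, 0, 0, -0.8, 0.1, 0.2, 0], [0, 0, 0, -0.6, 0, 0, 0], [0, 0, 0, 0, 0, 0, 0]],
  ],
)

```text
time_s: 11.1
tcp_pos: [0.3744, 0.0913, 0.231]
ee_rot: [[0.006, -0.328, 0.945], [0.003, 0.945, 0.328], [-1.0, 0.001, 0.006]]
wrist_force: [-0.8, 0.2, 0.1]
gripper_width: 0.005
```

```bash
python3 t.py s7; python3 - <<'E'
from h import *
p,d=cap('top','t7')
for n,(u0,v0) in zip('1234',[(376,231),(289,174),(226,215),(138,205)]):
    s=np.zeros(d.shape,bool);s[v0-34:v0+34,u0-34:u0+34]=1
    v,u=np.nonzero(s&(d>0));P=w('top',u,v,d[v,u])
    g=[a.ravel() for a in np.mgrid[v0-6:v0+7,u0-6:u0+7]];z0=np.median(w('top',g[1],g[0],d[g[0],g[1]])[:,2])
    k=abs(P[:,2]-z0)<.007
    m=np.zeros(d.shape,np.uint8);m[v[k],u[k]]=1
    _,l,st,_=cv2.connectedComponentsWithStats(m);v,u=np.nonzero(l==1+np.argmax(st[1:,4]));P=w('top',u,v,d[v,u])
    A=np.c_[P[:,:2]-P[:,:2].mean(0),np.ones(len(P))];c=np.linalg.lstsq(A,P[:,2],rcond=None)[0]
    print(n,P.mean(0).round(4),c[:2].round(3))
E
```

```text
[-0.81509951  0.21707554  0.10104504] [0.37436556 0.09129659 0.23098785]
slope [ 0.003 -0.002] z 0.0554 741
1 [ 0.4676 -0.2869  0.0672] [0.002 0.   ]
2 [ 0.6101 -0.0747  0.0625] [-0.002 -0.002]
3 [0.5083 0.0784 0.0543] [-0.001  0.   ]
4 [0.5321 0.2926 0.0671] [-0.002  0.004]
```

View pics/t7.png

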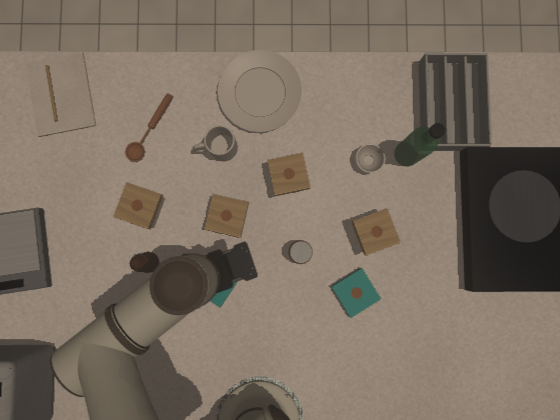

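Cap 3 at (226,215) is 6.0 mm lower (0.0603 to 0.0543) and level. The other caps are unchanged and the arm is clear, so I'm handing in.

```bash
python3 -c "
from station import r
print(r.finish_job(), r.sense()['time_s'])"
```

```text
the job is handed in; nothing more can be done
the job is handed in; nothing more can be done
```

The loose cap was the one near x = 0.508, y = 0.079. It is now fully home and level, and I've handed the job in. One check is not certain: I have no clean measurement that it tipped past 0.06 rad on the way.

- **Finding it:** The caps at (0.468, −0.287) and (0.610, −0.075) took 49 N and 25 N at about 28–30 mm off their middles without giving. The third sank about 3 mm at about 9 N. I did not press the fourth, because the third was already clearly the loose one.
- **Seating it:** I pressed the third over its middle with 22–25 N, more than the 12–18 N suggested, until it stopped.
- **Last checks:**
  - By the top camera its top went from 60.3 to 54.3 mm, a drop of 6.0 mm, and its slope is under 0.003.
  - The other three caps are within about 0.3 mm of their starting places and level.
  - The bystanders look unmoved in the last top view; I did not measure them.
  - The arm was clear of everything, at about 11 s of the 54 s allowed.
- **What did not go as planned:** My edge press on the loose cap reached about 9 N, above the 2–5 N given, so it also pushed the post about 5 mm down.
- **The uncertain tip:** By the time I took a picture, the tilt was only about 0.04 rad. I infer from the 3 mm sink that it had passed 0.06 rad just before that.

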